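Slip a marker aslant into a pen holder, then straighten and seat it

TASK

Put the black marker away in the orange pen holder, capped end up. First slip its plain end slantwise into the funnel and let go, so that the marker leans on the wire fork behind; then take it again by the cap, straighten it up in the fingers and lower it, without letting it drop, until it stands on the bottom of the tube. Leave the bottle, the tape roll and the cutters where they are.

Things in the scene. Friction and masses are not known exactly. Their poses are not given: they have to be found in the camera images.
- marker_mid (a point): centre of the black marker pen (131 mm long, about 20 to 40 g, loose), on its axis 66 mm from the plain end, 7.5 mm above the bench as it lies. y axis along the pen to the plain end, which at first points roughly to the robot. From the plain end: 88 mm of round dark grey barrel, 13.6 mm across, then 43 mm of black cap, about 15 mm square (it does not roll).
- marker_end (a point): centre of the marker's flat plain end, on the pen's axis; same axes as marker_mid.
- holder: pen holder, fixed: black foot plate (125 x 76 x 10 mm, centred at x = 18 mm), upright orange tube with a funnel mouth, steel wire fork behind it. Origin on the tube's axis at bench level, z up, x from tube to fork, roughly away from the robot. The marker leaning here, at about 45 degrees towards +x, has its plain end's centre at about x = -9, z = 65 mm, and its cap clear above the fork.
- holder_mouth (a point): centre of the funnel's rim, on the tube's axis, 87 mm above the bench. The funnel is 44 mm across inside at the rim (52 outside) and narrows as a cone to the bore, 25 mm lower. A leaning marker lies on the rim's far edge and the fork, and stays there.
- holder_floor (a point): centre of the tube's floor, on its axis, 12 mm above the bench, 75 mm below the rim. The bore is 21 mm across from the floor up to 62 mm above the bench. A marker standing on the floor projects 56 mm above the rim (all of its cap).
- rest (a point): middle of the wire fork's crossbar, on its upper side, 53.5 mm behind the tube's axis (holder x) and 117 mm above the bench. The bar is 8 mm wire along the holder's y; at its ends two prongs rise 15 mm above it, 24 mm apart inside; one 8 mm stem under its middle carries it.
- flux_bottle: bystander: brown bottle with white cap, 37 mm across, 82 mm high, loose; origin under its centre.
- tape_amber: bystander: roll of amber tape lying flat, 69 mm across, 12 mm high, loose; origin under its centre.
- cutters: bystander: red-handled cutters lying flat, 52 x 146 x 11 mm, loose; origin under the centre.
Mind the look-alikes: they are no part of the job. Of the things that look like the part that bears marker_mid, the larger one is meant. Several things have the shape of the holder; the one meant has the colours described above.

How it is judged (in metres and radians):
On the way, in this order (a step that is already met when the one before it is completed fails the run):
1. the marker leans at rest, fingers off it, with its plain end in the funnel and a slant of 20 to 65 degrees from vertical (horizontal distance between marker_end and holder_floor below 0.022 m and z of marker_end in the frame of holder_mouth below -0.004 m and angle between the y axis of marker_mid and the z axis of holder, either way round between 0.35 and 1.13 rad and contact force between marker and the fingers below 0.05 N and linear speed of marker below 0.02 m/s), for 0.3 s.
2. the marker is held in the fingers, straightened to within 17 degrees of vertical, its plain end in the holder but still more than 8 mm above the bottom (horizontal distance between marker_end and holder_floor below 0.016 m and angle between the y axis of marker_mid and the z axis of holder, either way round below 0.3 rad and contact force between marker and the fingers above 0.3 N and z of marker_end in the frame of holder_floor between 0.008 and 0.075 m), for 0.1 s.
At the end, for the whole second after the job is handed in: The marker stands at rest in the tube, cap up, plain end within 6 mm of the tube's floor and within 9 mm of its axis, within 11 degrees of vertical, touched by nothing of the robot (horizontal distance between marker_end and holder_floor below 0.009 m and z of marker_end in the frame of holder_floor below 0.006 m and angle between the y axis of marker_mid and the z axis of holder, either way round below 0.2 rad and contact force between marker and the fingers below 0.05 N and linear speed of marker below 0.04 m/s).
It fails at once if the marker is dropped (moves faster than 0.55 m/s while not in the fingers) (linear speed of marker above 0.55 m/s and contact force between marker and the fingers below 0.02 N).
It fails at once if a bystander is shifted by more than 25 mm (distance of any of flux_bottle, tape_amber, cutters from where it was at the start of the episode above 0.025 m).
It also fails if it takes over 61 s, if anything falls off the work surface, if the arm or the gripper's body presses on something with over 40 N, if the wrist force passes 120 N, or if a joint passes its speed limit or range.

ROBOT

A 6-joint arm with a two-finger parallel gripper is mounted at the origin on a cart in front of the work surface, level with it; the furniture and walls round the work are solid. World frame = base frame: x ahead of the robot, y to its left, z up, the work surface at z = 0. Lengths are in m, angles in degrees, forces in N, time in s.
With the tool pointing down it reaches from about 0.35 to 0.875 m from the base axis. Payload 4.2 kg.
Tool frame: the origin (TCP) lies at the centre of the arm's flange, where the gripper is bolted on; the fingertips stand 182 mm ahead of it and the grasp point (between the pads) lies 164 mm ahead of it; z points along the fingers, y is the line along which they close (so a half turn about z gives the same grasp; the last joint's range is limited). The gripper opens to 87 mm and grips with 3 to 60 N. Pads are 19 mm wide; open, the fingers measure 117 mm over their backs; the gripper's body (75 mm by 190 mm) begins 51 mm behind the grasp point.
Start: joints at [80.191, 22.042, 0.453, 0, -68.411, -14.817], TCP at [0.26, 0.568, 0.405] pointing down, gripper open.
Joint ranges: [-179.83, 179.83], [-69.29, 118.12], [-61.27, 80.66], [-181.25, 117.63], [-171.15, -9.14], [-177.46, 177.46]. Speed limits (degrees/s): [159.86, 159.86, 180, 180, 180, 180].

INTERFACE

Orientations are given as a 3x3 rotation matrix whose columns are the frame's x, y, z axes.
In Python, from rig import ctrl gives the robot as it stands.
- The arm moves only by the shell command python3 -m pendant 'ROWS' [FORCE]. ROWS is JSON, a list of rows, each a list of 7 numbers: the closure, from 0 (fully open) to 1 (shut), then the shift along the tool's x, y, z in cm, then the turn, a rotation vector about the tool's x, y, z in degrees. In form: [[grip, tx, ty, tz, rx, ry, rz], ...]. A call has 1 to 10 rows; each row is the pose to reach, as a shift and turn from the pose commanded when the call began, along the tool's axes at that moment; what a row does not reach only later rows make up. A row lasts 1/12 s, in which the tool goes at most 41.7 mm and 7.16 degrees, less where a joint would pass 70% of its speed; a pose out of reach is approached as far as the arm can. A call with a gripper value outside its range is refused whole. The fingers move at their own pace and stop on an object; FORCE is the grip in N (left out, the last holds). Time passes only in rows, so rows that repeat a pose let the fingers close. It gives the time, the measured TCP pose, the force, the opening and the grip force at its end, in the units of the state.
- ctrl.get_state(): the state, without advancing time (a new reading comes with each control period).
- ctrl.capture(name): name is "scene" or "top" or "wrist"; returns a dict with "color" (400x640x3 uint8, blue, green, red), "mtx" (3x3 intrinsics, pixels), "rvec" (rotation vector, rad) and "tvec" (3), from world to camera coordinates, as OpenCV has them; the wrist camera has in their place "mount" (4x4, takes a point from camera to tool coordinates, whose origin is the TCP and whose axes are the flange's). Camera axes: x right, y down, z forward; pixel columns grow to the right and rows downward; lengths in m; the calibration is good to about 2 mm. A picture is of the moment at which its call begins: read the wrist's pose just before it. There is no depth.
- ctrl.hand_in(): hands the job in; it is judged then, once.
The state is a dict: "clock": time; "joint_pos": joint angles; "joint_velocities": joint speeds; "effort": joint torques, N m; "tcp_pos": TCP position; "tool_rot": TCP orientation; "force": force on the tool from outside, world axes, zero at the start; "ft_torque": the same for the moment, N m; "width": finger opening in m; "finger_force": force on a finger pad.
Only numpy, scipy, OpenCV 4.12 (cv2) and the standard library are available. Lean on these libraries where they do the work, as an engineer would, in place of code of your own. Each camera call takes 0.05 s, during which the arm holds its last target. There are 200 camera calls.

## Working session

There is one attempt and no reset: what is moved stays moved. The work goes in short steps, Python scripts to look and compute and a shell command to move; the robot and the scene stay as the last step left them, time stands still between calls to the robot, and variables do not carry over. Pictures are saved under pics/ and viewed, at most 13 in all, crops included, and the job is handed in when it is done.

```bash
mkdir -p pics; ls
python3 - <<'E'
from rig import ctrl
import cv2
s=ctrl.get_state();print(s)
for n in("scene","top"):
    c=ctrl.capture(n);cv2.imwrite(f"pics/{n}0.png",c["color"]);print(n,c["mtx"],c["rvec"],c["tvec"])
c=ctrl.capture("wrist");print(c["mount"],c["mtx"])
E
```

```text
pics
{'clock': 0.0, 'joint_pos': array([ 8.01913892e+01,  2.20912758e+01,  3.78212321e-01, -2.86362875e-02,
       -6.84106505e+01, -1.48174332e+01]), 'joint_velocities': array([-0.01003337, -0.03437317, -0.03704052,  0.05107034,  0.12587092,
       -0.00480575]), 'effort': array([ 1.12160615e-03, -3.90666068e+01,  1.87403083e+01,  4.21996325e+00,
        1.09042719e-02, -1.83983293e-04]), 'tcp_pos': array([0.26030726, 0.56798135, 0.40364395]), 'tool_rot': array([[ 9.08969981e-01, -4.16860759e-01, -8.25771986e-04],
       [-4.16861564e-01, -9.08967679e-01, -2.04843802e-03],
       [ 1.03313381e-04,  2.20620127e-03, -9.99997561e-01]]), 'force': array([-0.36971575, -0.73186232,  0.21668682]), 'ft_torque': array([-0.00111045, -0.00748168,  0.02490048]), 'finger_force': 0.0, 'width': 0.08659417665370754}
scene [[466.10300882   0.         312.49761107]
 [  0.         466.10300882 195.89755798]
 [  0.           0.           1.        ]] [ 1.90710595 -0.55312527  0.33996354] [-0.50844096  0.19335723  0.97107763]
top [[398.28452632   0.         320.9383509 ]
 [  0.         398.28452632 197.6443227 ]
 [  0.           0.           1.        ]] [ 2.16395177 -2.15609283  0.10581085] [-0.06759961  0.56034917  1.07863352]
[[-7.81959845e-04 -9.55642952e-01 -2.94526633e-01  8.05102830e-02]
 [ 9.99999669e-01 -6.80812175e-04 -4.45957057e-04 -2.32695763e-04]
 [ 2.25658401e-04 -2.94526884e-01  9.55643168e-01  1.91252412e-02]
 [ 0.00000000e+00  0.00000000e+00  0.00000000e+00  1.00000000e+00]] [[281.08709595   0.         316.28047112]
 [  0.         281.08709595 196.2131746 ]
 [  0.           0.           1.        ]]
```

View pics/scene0.png

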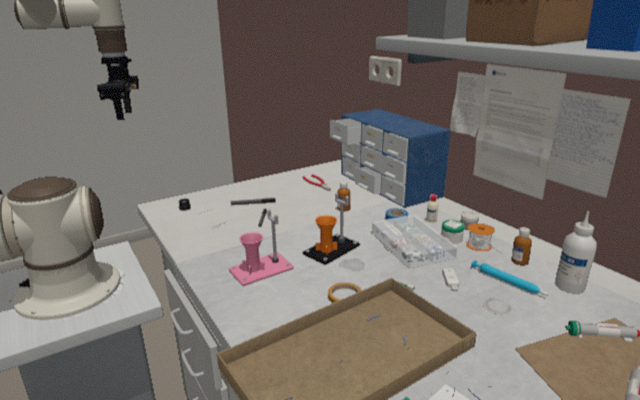

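View pics/top0.png

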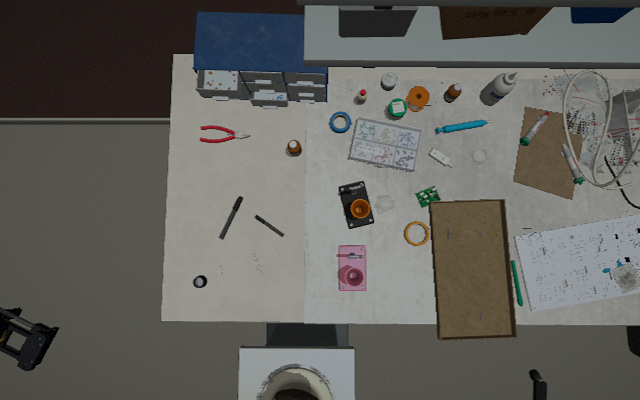

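Top view: the long marker runs from about (239,198) to (222,238), with a smaller look-alike at (269,226). The orange holder is at (360,209) and its fork points up in the image. I'll enlarge both.

Run:
```python
import cv2,numpy as np
t=cv2.imread("pics/top0.png");s=cv2.imread("pics/scene0.png")
f=lambda a,x,y,w,h,k:cv2.resize(a[y:y+h,x:x+w],None,fx=k,fy=k,interpolation=cv2.INTER_CUBIC)
a=np.hstack([f(t,205,190,50,60,8),f(t,335,175,50,60,8)])
cv2.imwrite("pics/crop1.png",a)
```

```text
(no output)
```

View pics/crop1.png

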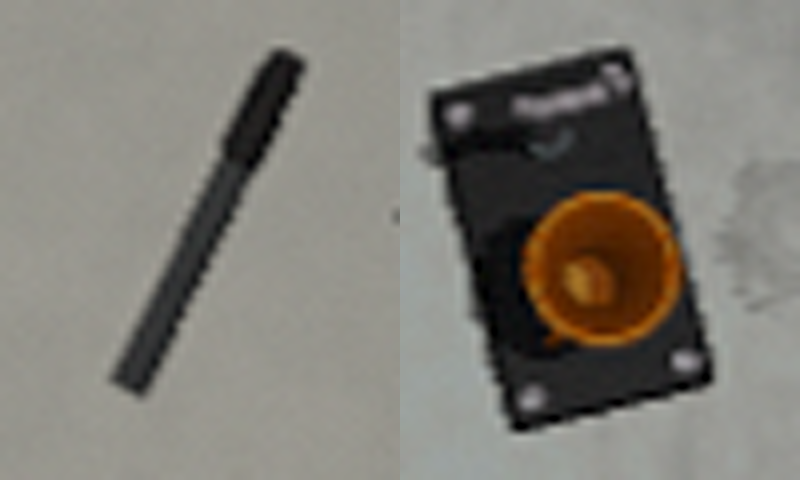

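The crop shows the marker's cap end at crop px (287,57) and its plain end at (128,386). The foot corners are (430,92), (632,48), (713,380) and (513,430), and the rim centre is about (603,269).

```bash
cat > h.py <<'E'
import numpy as np,cv2
from rig import ctrl
from scipy.spatial.transform import Rotation as R
K=np.array([[398.28452632,0,320.9383509],[0,398.28452632,197.6443227],[0,0,1]])
rv=np.array([2.16395177,-2.15609283,.10581085]);tv=np.array([-.06759961,.56034917,1.07863352])
def ray(p,z,K=K,Rm=None,t=None):
    if Rm is None: Rm=R.from_rotvec(rv).as_matrix();t=tv
    d=Rm.T@np.linalg.solve(K,[p[0],p[1],1]);o=-Rm.T@t
    return o+d*(z-o[2])/d[2]
def wrist():
    s=ctrl.get_state();c=ctrl.capture("wrist")
    M=np.array(c["mount"]);T=np.eye(4);T[:3,:3]=s["tool_rot"];T[:3,3]=s["tcp_pos"];W=np.linalg.inv(T@M)
    return c["color"],c["mtx"],W[:3,:3],W[:3,3],s
E
python3 - <<'E'
from h import *
np.set_printoptions(precision=4,suppress=True)
q=lambda x,y,ox,oy:((x+.5)/8-.5+ox,(y+.5)/8-.5+oy)
a=ray(q(287,57,205,190),.0075);b=ray(q(128,386,205,190),.0068)
print("cap",a,"plain",b,np.linalg.norm(a-b),"mid",b+(a-b)/np.linalg.norm(a-b)*.066,np.degrees(np.arctan2(*(b-a)[1::-1])))
c=[ray(q(x-400,y,335,175),.01) for x,y in[(430,92),(632,48),(713,380),(513,430)]]
c=np.array(c);print(c,np.linalg.norm(c-np.roll(c,-1,0),axis=1))
x=(c[0]+c[1]-c[2]-c[3]);x/=np.linalg.norm(x);m=c.mean(0)
print("yaw",np.degrees(np.arctan2(x[1],x[0])),"origin",m-.018*x,"rim",ray(q(203,269,335,175),.087))
for u in(.043,.0665):pass
for p,z in[((360-335,150),.01)]:pass
print("bottle",ray((293,148),.08),"cutters",ray((225,134),.01))
E
```

```text
cap [0.5651 0.164  0.0075] plain [0.4483 0.2173 0.0068] 0.12834955318122626 mid [0.5084 0.1899 0.0072] 155.48414387412407
[[ 0.5961 -0.1146  0.01  ]
 [ 0.6121 -0.1864  0.01  ]
 [ 0.4942 -0.214   0.01  ]
 [ 0.4764 -0.1437  0.01  ]] [0.0736 0.1211 0.0725 0.1232]
yaw 13.408803070499017 origin [ 0.5272 -0.1688  0.01  ] rim [ 0.5268 -0.1689  0.087 ]
bottle [0.6896 0.0098 0.08  ] cutters [0.7472 0.2131 0.01  ]
```

```bash
python3 -m pendant '[[0,4,2.3,1,0,0,0],[0,8,4.6,2,0,0,0],[0,12,6.9,3,0,0,0],[0,16,9.2,4,0,0,0],[0,20,11.5,5,0,0,0],[0,24,13.8,6,0,0,0],[0,28,16.1,7,0,0,0],[0,32,18.4,8,0,0,0],[0,36,20.7,9,0,0,0],[0,39,22.5,10,0,0,0]]' && python3 -m pendant '[[0,1.9,0.8,0,0,0,0],[0,3.8,1.5,0,0,0,0],[0,3.8,1.5,0,0,0,0],[0,3.8,1.5,0,0,0,0],[0,3.8,1.5,0,0,0,0]]'
python3 - <<'E'
from h import *
im,K2,Rm,t,s=wrist();print(s)
P0=np.array([.5067,.19065,.0075]);d=np.array([.910,-.4155,0])
for u in(-.0655,.0225,.0655):
    p=Rm@(P0+u*d)+t;p=K2@p;print(p[:2]/p[2])
cv2.imwrite("pics/w1.png",im)
E
```

```text
clock: 0.98
tcp_pos: [0.4971, 0.2348, 0.3151]
tool_rot: [[0.909, -0.416, 0.0], [-0.416, -0.909, 0.0], [0.0, -0.0, -1.0]]
force: [0.9, 1.0, 0.1]
width: 0.0871
finger_force: 0.0
clock: 1.4
tcp_pos: [0.5243, 0.2073, 0.3152]
tool_rot: [[0.909, -0.417, -0.001], [-0.417, -0.909, -0.0], [-0.0, 0.0, -1.0]]
force: [-0.0, 0.4, -0.3]
width: 0.0869
finger_force: 0.0
{'clock': 1.4, 'joint_pos': array([ 3.80300748e+01,  2.07902483e+01, -1.54332907e+01, -1.67398636e-02,
       -5.38072197e+01,  2.73502957e+01]), 'joint_velocities': array([ 1.13705852, -0.41780174, -0.13650949,  0.12276023,  0.02213483,
        0.08637188]), 'effort': array([-5.69000412e-01, -3.52970266e+01,  1.63677996e+01,  3.65774810e+00,
        6.73506386e-02, -8.41591373e-04]), 'tcp_pos': array([0.52432487, 0.20725575, 0.31516023]), 'tool_rot': array([[ 9.09021396e-01, -4.16749059e-01, -5.68108951e-04],
       [-4.16749197e-01, -9.09021499e-01, -1.44993852e-04],
       [-4.55997199e-04,  3.68561463e-04, -9.99999828e-01]]), 'force': array([-0.0433538 ,  0.41474788, -0.28467188]), 'ft_torque': array([ 0.03385726, -0.01375818, -0.02781528]), 'finger_force': 0.0, 'width': 0.08689317644352083}
[336.26205848 251.40541037]
[337.82348597 176.22951774]
[338.69075587 134.4742716 ]
```

View pics/w1.png

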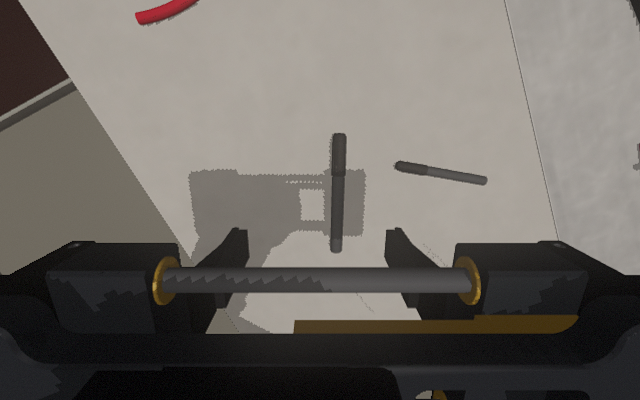

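The marker appears at (339,133)–(336,252), within 1 px of prediction. Next I descend with the fingers half closed, because the look-alike is close by, and grip.

```bash
python3 -m pendant '[[0.5,1,0.6,0,0,0,0],[0.5,2.5,1.5,0,0,0,0],[0.5,3.75,2.25,0,0,0,0],[0.5,3.75,2.25,3,0,0,0],[0.5,3.75,2.25,6,0,0,0],[0.5,3.75,2.25,9,0,0,0],[0.5,3.75,2.25,11,0,0,0],[0.5,3.75,2.25,12.5,0,0,0],[0.5,3.75,2.25,13.0,0,0,0],[0.5,3.75,2.25,13.0,0,0,0]]' 20 && python3 -m pendant '[[0.5,0,0,0,0,0,0],[1,0,0,0,0,0,0],[1,0,0,0,0,0,0],[1,0,0,0,0,0,0],[1,0,0,0,0,0,0],[1,0,0,0,0,0,0],[1,0,0,0,0,0,0],[1,0,0,0,0,0,0]]' 20
python3 -c "
from h import *
print(ctrl.get_state())"
```

```text
clock: 2.28
tcp_pos: [0.549, 0.1713, 0.1845]
tool_rot: [[0.91, -0.416, -0.002], [-0.416, -0.91, -0.001], [-0.001, 0.002, -1.0]]
force: [0.2, 0.3, -0.3]
width: 0.0437
finger_force: 0.0
clock: 2.95
tcp_pos: [0.5494, 0.171, 0.1857]
tool_rot: [[0.909, -0.417, 0.0], [-0.417, -0.909, 0.0], [0.0, -0.0, -1.0]]
force: [0.2, 0.1, 1.2]
width: 0.0152
finger_force: 20.0
{'clock': 2.95, 'joint_pos': array([ 3.34148883e+01,  3.13525945e+01, -2.08013980e+01,  1.07281538e-02,
       -3.78257333e+01,  3.19574728e+01]), 'joint_velocities': array([-0.01666157, -0.02541561,  0.05729878,  0.08574467, -0.04385577,
       -0.02006851]), 'effort': array([-4.80462390e-02, -3.96818841e+01,  1.21697885e+01,  2.66658269e+00,
        1.71516887e-01, -2.60551198e-03]), 'tcp_pos': array([0.54941632, 0.17101617, 0.18569087]), 'tool_rot': array([[ 9.09096757e-01, -4.16584875e-01,  3.58605716e-04],
       [-4.16584932e-01, -9.09096796e-01,  9.90232604e-05],
       [ 2.84755715e-04, -2.39411463e-04, -9.99999931e-01]]), 'force': array([0.22689503, 0.12062689, 1.24980899]), 'ft_torque': array([-0.02626642,  0.1044335 ,  0.05776815]), 'finger_force': 20.00019282102585, 'width': 0.015154383435417874}
```

```bash
python3 -m pendant '[[1,0,0,-3,0,0,0],[1,0,0,-6,0,0,0],[1,0,0,-10,0,0,0],[1,0,0,-14,0,0,0],[1,0,0,-18,0,6,0],[1,-2,0,-20,0,12,0],[1,-4,0,-20,0,18,0],[1,-6,0,-20,0,24,0],[1,-8,0,-20,0,30,0],[1,-8,0,-20,0,30,0]]' 
python3 -c "
from h import *
s=ctrl.get_state();print(s['joint_pos'],s['tcp_pos'],s['tool_rot'],s['width'])"
```

```text
clock: 3.78
tcp_pos: [0.4731, 0.2038, 0.3839]
tool_rot: [[0.789, -0.413, 0.456], [-0.355, -0.911, -0.211], [0.502, 0.005, -0.865]]
force: [-0.2, -1.6, -1.3]
width: 0.0151
finger_force: 20.0
[ 42.52816017   9.07154988 -37.35957495  45.49604171 -40.55597544
 -11.42205087] [0.47311228 0.20376795 0.38393355] [[ 0.78852522 -0.41266067  0.45600346]
 [-0.35467977 -0.91087307 -0.21097986]
 [ 0.50242436  0.00462773 -0.86460878]] 0.015061560996268835
```

```bash
cat > kin.py <<'E'
from h import *
from scipy.optimize import least_squares
D=[([80.1914,22.0913,.3782,-.0286,-68.4107,-14.8174],[.26031,.56798,.40364],[[.90897,-.41686,-.0008],[-.41686,-.90897,-.002],[0,.0022,-1]]),
([38.0301,20.7902,-15.4333,-.0167,-53.8072,27.3503],[.52432,.20726,.31516],[[.90902,-.41675,-.0006],[-.41675,-.90902,0],[0,0,-1]]),
([33.4149,31.3526,-20.8014,.0107,-37.8257,31.9575],[.54942,.17102,.18569],[[.9091,-.41658,0],[-.41658,-.9091,0],[0,0,-1]]),
([42.52816017,9.07154988,-37.35957495,45.49604171,-40.55597544,-11.42205087],[0.47311228,0.20376795,0.38393355],[[0.78852522,-0.41266067,0.45600346],[-0.35467977,-0.91087307,-0.21097986],[0.50242436,0.00462773,-0.86460878]])]
r=lambda a,x:R.from_euler(a,x,degrees=True).as_matrix()
def fk(q,p,s4,s6):
    h,L2,L3,d6,o1,o4,a,b,c=p
    A=r('z',q[0]);B=A@r('y',q[1]);C=B@r('y',-q[2]);Dm=C@r('x',s4*q[3]);E=Dm@r('y',-q[4])
    pos=A@[0,o1,h]+B@[0,0,L2]+C@[L3,0,0]+Dm@[0,o4,0]+E@[d6,0,0]
    return pos,E@r('x',s6*q[5])@R.from_rotvec([a,b,c]).as_matrix()
def fit(s4,s6,D=D):
    f=lambda p:np.concatenate([np.r_[u-np.array(x),(.3*(w-np.array(M))).ravel()] for q,x,M in D for u,w in[fk(q,p,s4,s6)]])
    best=None
    for k in range(8):
        x0=np.r_[.17,.55,.42,.13,-.08,-.08,R.random(random_state=k).as_rotvec()]
        s=least_squares(f,x0)
        if best is None or s.cost<best.cost:best=s
    return best
if __name__=="__main__":
    for s4 in(1,-1):
        for s6 in(1,-1):
            s=fit(s4,s6);print(s4,s6,s.cost,s.x.round(4))
E
python3 kin.py
```

```text
1 1 0.20074236473777116 [ 0.1278  0.563   0.4229  0.0893 -0.331   0.1713 -1.5527  1.008  -1.8945]
1 -1 0.1538203343964403 [ 0.1278  0.563   0.4229  0.0893 -0.331   0.1713 -1.2522  1.2019 -1.565 ]
-1 1 0.19280742013636237 [ 0.1606  0.5649  0.4218  0.1243  0.     -0.1598 -1.4181  1.059  -1.418 ]
-1 -1 2.8984607675984234e-08 [ 0.1606  0.5649  0.4218  0.1243  0.     -0.1598  2.4185 -2.4184  2.4184]
```

```bash
cat > ik.py <<'E'
from kin import *
P=np.array([.1606,.5649,.4218,.1243,0,-.1598,2.4185,-2.4184,2.4184])
P=fit(-1,-1).x
lo=np.array([-179.8,-69.3,-61.3,-181.2,-171.1,-177.4])+1;hi=np.array([179.8,118.1,80.6,117.6,-9.2,177.4])-1
X=lambda a:np.array([np.cos(np.radians(a)),np.sin(np.radians(a)),0]);Z=np.array([0,0,1.])
H0=np.array([.527,-.1689,0]);YAW=13.4
def rot(az,p,roll=0):
    x=X(az);c,s=np.cos(np.radians(p)),np.sin(np.radians(p));xt=c*x+s*Z;zt=s*x-c*Z
    return np.c_[xt,np.cross(zt,xt),zt]
def ik(pos,M,q0,free=False):
    f=lambda q:np.r_[fk(q,P,-1,-1)[0]-pos,.3*(fk(q,P,-1,-1)[1]-M).ravel()]
    s=least_squares(f,np.clip(q0,lo+.1,hi-.1),bounds=(lo,hi),x_scale=50,xtol=1e-12,ftol=1e-12)
    return s.x,np.sqrt(2*s.cost)
def hold(end_x,end_z,slant,rel,s,dep,az=YAW):
    # marker slant from vertical; rel = angle(tool x vs cap dir), tool pitch = (90-slant)-rel
    d=np.sin(np.radians(slant))*X(az)+np.cos(np.radians(slant))*Z
    M=rot(az,90-slant-rel);g=H0+end_x*X(YAW)+end_z*Z+s*d
    return g-dep*M[:,2],M
E
python3 - <<'E'
from ik import *
np.set_printoptions(precision=1,suppress=True)
q=np.array(D[3][0]);rng=np.random.default_rng(0)
def allik(pos,M):
    S=[]
    for k in range(40):
        x,e=ik(pos,M,rng.uniform(lo,hi))
        if e<1e-3 and not any(np.abs(x-y).max()<2 for y in S):S.append(x)
    return S
for name,a in [("lean rel0 up",(-.009,.11,45,0,.112,.178)),("lean",(-.009,.066,45,0,.112,.178)),("regrasp rel45",(-.009,.065,45,45,.112,.17)),("final45",(0,.012,0,45,.112,.17)),
 ("final35",(0,.012,0,55,.112,.17)),("final60",(0,.012,0,30,.112,.17)),("final90",(0,.012,0,0,.112,.17))]:
    pos,M=hold(*a);print(name,pos);[print("   ",x) for x in allik(pos,M) if abs(x[0])<120]
E
```

```text
lean rel0 up [ 0.5 -0.2  0.3]
    [-13.   11.7 -18.1 -46.6 -25.7 152.9]
lean [ 0.5 -0.2  0.3]
    [-15.5  15.6 -18.6 -55.3 -24.6 164. ]
regrasp rel45 [ 0.6 -0.2  0.3]
    [  0.7  25.3  -8.2   0.  -56.5 102.7]
final45 [ 0.4 -0.2  0.2]
final35 [ 0.4 -0.2  0.3]
    [-12.5  13.9 -25.2 -39.  -23.5 148.3]
final60 [ 0.4 -0.2  0.2]
    [ -40.7   20.2  -27.6  -93.3  -44.6 -140.7]
final90 [ 0.4 -0.2  0.1]
    [ -54.6   44.   -34.3 -111.6  -85.6 -100.9]
```

```bash
cat >> ik.py <<'E'
def delta(p0,M0,p1,M1):
    return np.r_[M0.T@(p1-p0)*100,R.from_matrix(M0.T@M1).as_rotvec(degrees=True)]
def path(p0,M0,dl,q,n=10):
    worst=0;Q=[q]
    for t in np.linspace(0,1,n+1)[1:]:
        q,e=ik(p0+M0@dl[:3]/100*t,M0@R.from_rotvec(dl[3:]*t,degrees=True).as_matrix(),q);worst=max(worst,e);Q.append(q)
    Q=np.array(Q);return q,worst,np.abs(np.diff(Q,axis=0)).max(0)
def now():
    s=ctrl.get_state();return s['tcp_pos'],s['tool_rot'],s['joint_pos']
E
python3 - <<'E'
from ik import *
np.set_printoptions(precision=2,suppress=True)
p0,M0,q=now()
pB,MB=hold(-.009,.125,45,0,.112,.178)
pA=pB+np.array([.03,.02,.05]);MA=rot(YAW,0)
pC,MC=hold(-.009,.068,45,0,.112,.178)
for n,p,M in(("A",pA,MA),("B",pB,MB),("C",pC,MC)):
    dl=delta(p0,M0,p,M);q,w,st=path(p0,M0,dl,q);print(n,p,dl,q,"err",w,"step",st);p0,M0=p,M
E
```

```text
A [ 0.5  -0.16  0.38] [ 15.12  32.07   9.4   10.19 -28.96 -36.81] [ -0.23  13.8  -15.25  -0.   -60.94 103.63] err 6.893142916801052e-09 step [ 4.96  1.9   2.92  6.93  3.95 13.52]
B [ 0.47 -0.18  0.33] [-3.38  1.25  5.   -0.   45.   -0.  ] [-12.27  10.52 -17.89 -43.87 -26.24 149.54] err 1.340291602562207e-08 step [ 2.99  0.73  1.33  9.46  4.96 10.36]
C [ 0.47 -0.18  0.27] [-4.03  0.    4.03  0.    0.    0.  ] [-15.41  15.45 -18.54 -54.86 -24.63 163.5 ] err 1.4563019893687583e-13 step [0.36 0.53 0.1  1.18 0.24 1.51]
```

```bash
python3 -m pendant '[[1,1.5,3.2,0.94,1,-2.9,-3.7],[1,3,6.4,1.9,2,-5.8,-7.4],[1,4.5,9.6,2.8,3.1,-8.7,-11],[1,6,12.8,3.8,4.1,-11.6,-14.7],[1,7.6,16,4.7,5.1,-14.5,-18.4],[1,9.1,19.2,5.6,6.1,-17.4,-22.1],[1,10.6,22.4,6.6,7.1,-20.3,-25.8],[1,12.1,25.7,7.5,8.2,-23.2,-29.4],[1,13.6,28.9,8.5,9.2,-26.1,-33.1],[1,15.1,32.1,9.4,10.2,-29,-36.8]]' && python3 -m pendant '[[1,0,0,0,0,0,0],[1,0,0,0,0,0,0],[1,0,0,0,0,0,0]]'
python3 - <<'E'
from ik import *
np.set_printoptions(precision=2,suppress=True)
p0,M0,q=now();print(q)
pB,MB=hold(-.009,.125,45,0,.112,.178)
dl=delta(p0,M0,pB,MB);print(dl,path(p0,M0,dl,q))
E
```

```text
clock: 4.62
tcp_pos: [0.5001, -0.0941, 0.381]
tool_rot: [[0.978, 0.209, 0.015], [0.209, -0.978, 0.003], [0.016, 0.0, -1.0]]
force: [-0.1, -0.9, -0.4]
width: 0.0147
finger_force: 20.0
clock: 4.87
tcp_pos: [0.5001, -0.0932, 0.3803]
tool_rot: [[0.979, 0.203, 0.017], [0.203, -0.979, 0.001], [0.017, 0.003, -1.0]]
force: [0.4, -0.4, 0.2]
width: 0.0149
finger_force: 20.0
[  7.78  11.71 -18.08   0.11 -59.26  93.87]
[-4.55  8.11  4.97  0.83 44.05 -1.54] (array([-12.27,  10.52, -17.89, -43.87, -26.24, 149.54]), np.float64(1.4351168900065316e-08), array([ 4.05,  0.64,  1.94, 10.07,  5.22, 11.79]))
```

```bash
python3 -m pendant '[[1,-0.5,0.8,0,0.1,4.4,-0.15],[1,-0.9,1.6,0,0.2,8.8,-0.3],[1,-1.4,2.4,0,0.25,13.2,-0.5],[1,-1.8,3.2,0,0.3,17.6,-0.6],[1,-2.3,4.1,0,0.4,22,-0.8],[1,-2.7,4.9,0,0.5,26.4,-0.9],[1,-3.2,5.7,1,0.6,30.8,-1.1],[1,-3.6,6.5,2,0.7,35.2,-1.2],[1,-4.1,7.3,3,0.75,39.6,-1.4],[1,-4.55,8.1,4,0.83,44.05,-1.54]]' && python3 -m pendant '[[1,0,0,0,0,0,0],[1,0,0,0,0,0,0],[1,0,0,0,0,0,0]]'
python3 - <<'E'
from ik import *
np.set_printoptions(precision=3,suppress=True)
p0,M0,q=now();print(q)
pB,MB=hold(-.009,.125,45,0,.112,.178)
dl=delta(p0,M0,pB,MB);print(dl)
im,K2,Rm,t,s=wrist();cv2.imwrite("pics/w2.png",im)
def pr(p):
    p=K2@(Rm@p+t);return p[:2]/p[2]
th=np.radians(np.arange(0,360,90))
print("rim",[pr(H0+.022*np.array([np.cos(a),np.sin(a),0])+[0,0,.087]) for a in th])
y=np.cross(Z,X(YAW));print("prongs",[pr(H0+.0535*X(YAW)+k*.016*y+[0,0,.132]) for k in(-1,1)])
sc=ctrl.capture("scene")
Ks,rs,ts=sc["mtx"],np.array(sc["rvec"]),np.array(sc["tvec"])
print("scene end,cap,rim",cv2.projectPoints(np.array([p0+M0@[-.112,0,.178],p0+M0@[.019,0,.178],H0+[0,0,.087],H0+.0535*X(YAW)+[0,0,.117]]),rs,ts,Ks,None)[0][:,0])
c=cv2.resize(sc["color"][130:280,220:420],None,fx=4,fy=4,interpolation=cv2.INTER_CUBIC);cv2.imwrite("pics/s2.png",c)
E
```

```text
clock: 5.7
tcp_pos: [0.4727, -0.1786, 0.3408]
tool_rot: [[0.693, 0.237, 0.681], [0.168, -0.972, 0.166], [0.701, -0.001, -0.713]]
force: [-1.0, -1.0, -1.2]
width: 0.0148
finger_force: 20.0
clock: 5.95
tcp_pos: [0.4732, -0.1798, 0.3418]
tool_rot: [[0.696, 0.235, 0.678], [0.168, -0.972, 0.164], [0.698, -0.0, -0.716]]
force: [0.2, 0.2, -0.3]
width: 0.0156
finger_force: 20.0
[-11.098   9.585 -17.941 -40.424 -26.735 145.475]
[-0.874  0.182  0.782 -0.154  0.762  0.117]
rim [array([324.642, 334.849]), array([296.171, 354.427]), array([313.607, 388.954]), array([342.923, 367.448])]
prongs [array([338.255, 292.407]), array([301.061, 292.311])]
scene end,cap,rim [[320.17  200.171]
 [348.407 150.941]
 [324.472 218.9  ]
 [340.317 199.808]]
```

View pics/s2.png

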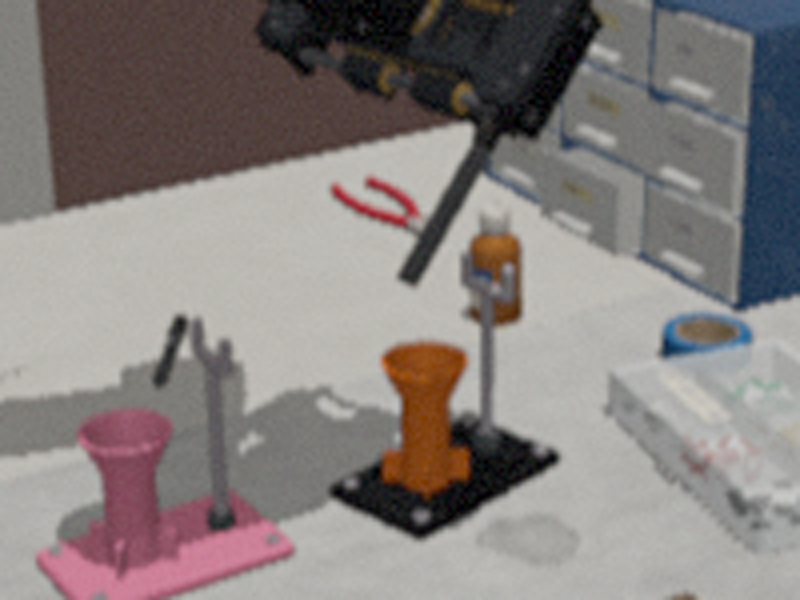

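View pics/w2.png

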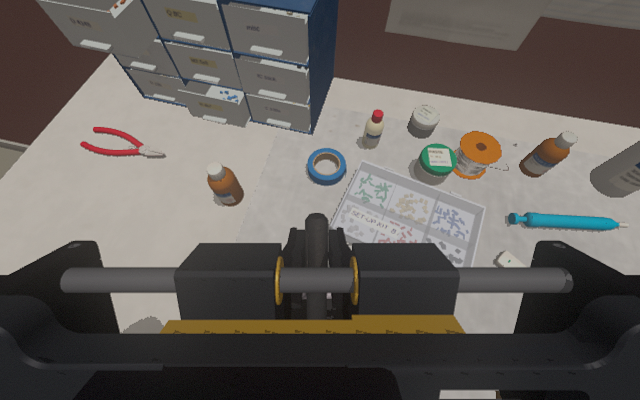

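The scene crop shows the plain end at (408,278), above and behind the funnel at (425,358). Both agree with the prediction to about 2 px, with a common offset. Next I lower the marker.

```bash
python3 -m pendant '[[1,-0.9,0.18,0.8,-0.15,0.76,0.12],[1,-1.5,0.18,1.4,-0.15,0.76,0.12],[1,-2.1,0.18,2.0,-0.15,0.76,0.12],[1,-2.7,0.18,2.6,-0.15,0.76,0.12],[1,-3.3,0.18,3.2,-0.15,0.76,0.12],[1,-3.8,0.18,3.7,-0.15,0.76,0.12],[1,-4.2,0.18,4.1,-0.15,0.76,0.12],[1,-4.5,0.18,4.4,-0.15,0.76,0.12],[1,-4.7,0.18,4.6,-0.15,0.76,0.12],[1,-4.7,0.18,4.6,-0.15,0.76,0.12]]' && python3 -m pendant '[[1,-0.1,0,0.1,0,0,0],[1,-0.2,0,0.2,0,0,0],[1,-0.2,0,0.2,0,0,0]]'
python3 - <<'E'
from ik import *
np.set_printoptions(precision=3,suppress=True)
p0,M0,q=now();print(q)
for z in (.068,.065):
    print(delta(p0,M0,*hold(-.009,z,45,0,.112,.178)))
sc=ctrl.capture("scene")
c=cv2.resize(sc["color"][150:270,270:390],None,fx=5,fy=5,interpolation=cv2.INTER_CUBIC);cv2.imwrite("pics/s3.png",c)
E
```

```text
clock: 6.88
tcp_pos: [0.4721, -0.1821, 0.2752]
tool_rot: [[0.688, 0.231, 0.688], [0.162, -0.973, 0.164], [0.707, -0.001, -0.707]]
force: [-0.4, -0.4, -1.2]
width: 0.0147
finger_force: 20.0
clock: 7.13
tcp_pos: [0.4721, -0.1824, 0.2728]
tool_rot: [[0.687, 0.23, 0.689], [0.162, -0.973, 0.164], [0.708, -0.001, -0.706]]
force: [0.6, -0.4, -0.7]
width: 0.0148
finger_force: 20.0
[-15.611  15.448 -18.553 -55.161 -24.706 163.832]
[ 0.082 -0.045  0.039  0.028 -0.092 -0.087]
[-0.131 -0.045  0.25   0.028 -0.092 -0.087]
```

View pics/s3.png

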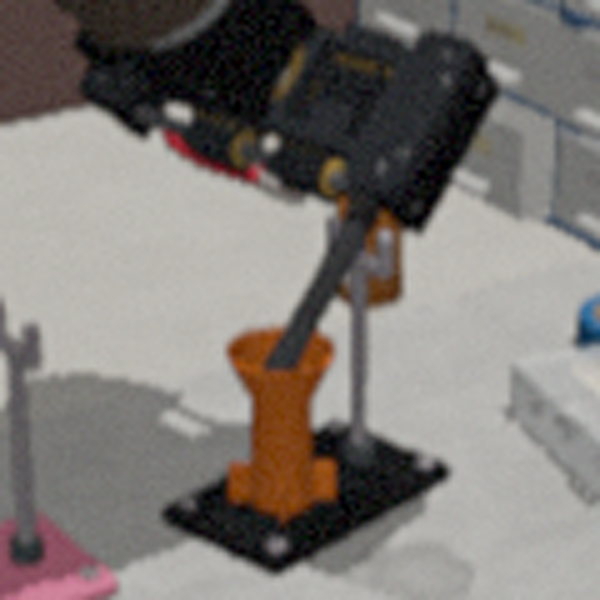

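The plain end is in the funnel at crop (283,362) and the barrel lies between the fork prongs at (355,245). I lower it slightly and release.

```bash
python3 -m pendant '[[1,-0.07,-0.04,0.1,0,0,0],[1,-0.12,-0.04,0.2,0,0,0],[1,-0.12,-0.04,0.2,0,0,0]]' && python3 -m pendant '[[0.82,0,0,0,0,0,0],[0.78,0,0,0,0,0,0],[0.7,0,0,0,0,0,0],[0.6,0,0,0,0,0,0],[0.5,0,0,0,0,0,0],[0.5,0,0,0,0,0,0],[0.5,0,0,0,0,0,0],[0.5,0,0,0,0,0,0]]' && python3 -m pendant '[[0.5,0,0,-2,0,0,0],[0.5,0,0,-4,0,0,0],[0.5,0,0,-6,0,0,0],[0.5,0,0,-8,0,0,0],[0.5,0,0,-8,0,0,0]]'
python3 - <<'E'
from ik import *
np.set_printoptions(precision=3,suppress=True)
sc=ctrl.capture("scene")
Ks,rs,ts=sc["mtx"],np.array(sc["rvec"]),np.array(sc["tvec"])
d=(X(YAW)+Z)/2**.5;e=H0-.009*X(YAW)+[0,0,.065]
print((cv2.projectPoints(np.array([e,e+.088*d,e+.131*d,H0+[0,0,.087]]),rs,ts,Ks,None)[0][:,0]-[270,150])*5)
c=cv2.resize(sc["color"][150:270,270:390],None,fx=5,fy=5,interpolation=cv2.INTER_CUBIC);cv2.imwrite("pics/s4.png",c)
im,K2,Rm,t,s=wrist();cv2.imwrite("pics/w4.png",im)
p=np.array([e,e+.088*d,e+.131*d,H0+[0,0,.087]])@Rm.T+t;p=p@np.array(K2).T;print(p[:,:2]/p[:,2:])
E
```

```text
clock: 7.43
tcp_pos: [0.4726, -0.182, 0.2704]
tool_rot: [[0.687, 0.23, 0.689], [0.162, -0.973, 0.164], [0.708, -0.001, -0.706]]
force: [0.4, 0.7, -0.5]
width: 0.0152
finger_force: 20.0
clock: 8.1
tcp_pos: [0.4726, -0.182, 0.2705]
tool_rot: [[0.687, 0.23, 0.689], [0.162, -0.973, 0.164], [0.708, -0.001, -0.706]]
force: [-0.2, 0.8, -1.4]
width: 0.0425
finger_force: 0.0
clock: 8.52
tcp_pos: [0.4162, -0.1954, 0.3296]
tool_rot: [[0.684, 0.23, 0.692], [0.164, -0.973, 0.162], [0.711, 0.003, -0.703]]
force: [0.3, -0.2, 0.0]
width: 0.0433
finger_force: 0.0
[[259.139 394.557]
 [351.265 228.842]
 [395.289 149.653]
 [272.361 344.502]]
[[316.385 309.726]
 [316.278 230.32 ]
 [316.218 185.601]
 [316.388 297.128]]
```

View pics/s4.png

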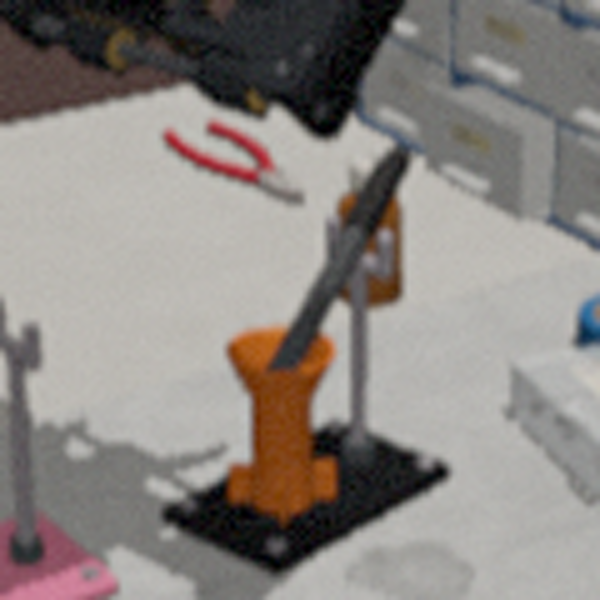

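The marker leans as predicted: the cap end is at crop (402,150) and the fork supports it near (350,250). Next I plan the regrasp and the straightening.

```bash
cat > plan.py <<'E'
from ik import *
np.set_printoptions(precision=2,suppress=True)
p0,M0,q=now()
def go(n,p,M):
    global p0,M0,q
    dl=delta(p0,M0,p,M);q,w,st=path(p0,M0,dl,q);print(n,p,dl,q,"err",w,"step",st);p0,M0=p,M
REL=55;S=.116;DEP=.170
a,M=hold(-.009,.065,45,REL,S,DEP)
go("hover",a-.08*M[:,2],M);go("grasp",a,M)
go("lift",*hold(-.009,.075,45,REL,S,DEP))
for k in(35,25,15,5,0):go(f"sl{k}",*hold(-.009*k/45,.075,k,REL,S,DEP))
go("down",*hold(0,.013,0,REL,S,DEP))
E
python3 plan.py
```

```text
hover [ 0.64 -0.14  0.39] [ 20.82  -0.04  11.62   0.03 -55.18  -0.11] [  1.98  27.46   6.41   2.01 -78.76 100.86] err 2.2958229285272448e-08 step [ 5.6   2.87  5.03 12.53  7.59 14.77]
grasp [ 0.63 -0.15  0.31] [0. 0. 8. 0. 0. 0.] [  1.74  29.7   -1.67   2.16 -68.44 100.7 ] err 8.365387049751844e-14 step [0.03 0.29 0.88 0.02 1.04 0.02]
lift [ 0.63 -0.15  0.32] [-0.17  0.   -0.98  0.    0.    0.  ] [  1.74  29.2   -0.99   2.15 -69.62 100.74] err 8.962246052817434e-12 step [0.   0.05 0.07 0.   0.12 0.  ]
sl35 [ 0.58 -0.16  0.34] [-4.51 -0.   -0.79 -0.   10.   -0.  ] [  0.46  23.07  -7.74  -0.   -59.19 102.94] err 1.7204220787568572e-13 step [0.14 0.62 0.72 0.26 1.08 0.27]
sl25 [ 0.54 -0.17  0.35] [-4.5   0.   -0.75 -0.   10.    0.  ] [ -1.21  17.47 -14.22  -3.34 -48.67 106.61] err 6.057621773523542e-13 step [0.19 0.57 0.7  0.41 1.1  0.46]
sl15 [ 0.5  -0.18  0.35] [-4.51  0.   -0.72  0.   10.   -0.  ] [ -3.51  12.67 -19.84  -9.17 -38.64 113.12] err 1.838210937428903e-12 step [0.27 0.5  0.64 0.75 1.09 0.84]
sl5 [ 0.45 -0.19  0.34] [-4.52 -0.   -0.68  0.   10.   -0.  ] [ -7.21   9.03 -23.46 -20.18 -30.68 125.58] err 2.8562759613146976e-12 step [0.49 0.39 0.5  1.43 0.98 1.63]
sl0 [ 0.43 -0.19  0.33] [-2.25  0.   -0.43 -0.    5.   -0.  ] [-10.27   7.8  -24.08 -28.85 -28.51 135.58] err 1.0864792243338811e-08 step [0.36 0.13 0.1  0.97 0.3  1.13]
down [ 0.43 -0.19  0.27] [-3.56 -0.    5.08  0.    0.    0.  ] [-12.32  13.37 -25.22 -38.07 -23.81 147.16] err 3.6242835135619483e-14 step [0.26 0.6  0.2  1.07 0.56 1.35]
```

```bash
python3 -m pendant '[[0.5,2.5,0,0,0,0,0],[0.5,4.6,0,0,0,-6,0],[0.5,6.8,0,0,0,-12,0],[0.5,9,0,0,0,-18,0],[0.5,11,0,0.5,0,-24,0],[0.5,13,0,1.5,0,-30,0],[0.5,15,0,3,0,-36,0],[0.5,17,0,5.5,0,-42,0],[0.5,19,0,8.5,0,-48.5,-0.1],[0.5,20.8,0,11.6,0,-55.2,-0.1]]' && python3 -m pendant '[[0.5,0,0,0,0,0,0],[0.5,0,0,0,0,0,0],[0.5,0,0,0,0,0,0]]'; python3 plan.py | head -2
```

```text
clock: 9.45
tcp_pos: [0.6423, -0.1415, 0.3915]
tool_rot: [[0.957, 0.233, -0.176], [0.229, -0.973, -0.041], [-0.18, -0.001, -0.984]]
force: [0.3, 0.3, 0.2]
width: 0.0434
finger_force: 0.0
clock: 9.7
tcp_pos: [0.641, -0.142, 0.39]
tool_rot: [[0.957, 0.232, -0.174], [0.229, -0.973, -0.04], [-0.178, -0.001, -0.984]]
force: [0.2, 0.4, 0.9]
width: 0.0437
finger_force: 0.0
hover [ 0.64 -0.14  0.39] [-0.13 -0.03 -0.3  -0.08  0.26  0.06] [  1.98  27.46   6.41   2.01 -78.76 100.86] err 3.075052229324089e-14 step [0.   0.03 0.01 0.   0.   0.01]
grasp [ 0.63 -0.15  0.31] [0. 0. 8. 0. 0. 0.] [  1.74  29.7   -1.67   2.16 -68.44 100.7 ] err 8.375567788627574e-14 step [0.03 0.29 0.88 0.02 1.04 0.02]
```

Now down by 7.7 cm, then grip.

```bash
python3 -m pendant '[[0.5,-0.1,0,2,0,0.2,0],[0.5,-0.1,0,4,0,0.2,0],[0.5,-0.1,0,5.5,0,0.2,0],[0.5,-0.1,0,6.7,0,0.2,0],[0.5,-0.1,0,7.3,0,0.2,0],[0.5,-0.1,0,7.7,0,0.2,0],[0.5,-0.1,0,7.7,0,0.2,0],[0.5,-0.1,0,7.7,0,0.2,0]]' && python3 -m pendant '[[0.7,0,0,0,0,0,0],[0.75,0,0,0,0,0,0],[0.8,0,0,0,0,0,0],[1,0,0,0,0,0,0],[1,0,0,0,0,0,0],[1,0,0,0,0,0,0],[1,0,0,0,0,0,0]]' 20
cat > plan2.py <<'E'
import sys
from ik import *
np.set_printoptions(precision=2,suppress=True)
p0,M0,q=now();print(q)
for a in ((-.009,.075,45),(-.009,.075,40),(-.007,.075,32),(-.006,.075,25),(-.004,.075,18),(-.002,.075,10),(0,.075,5),(0,.075,0),(0,.045,0),(0,.03,0),(0,.02,0),(0,.015,0),(0,.013,0)):
    print(a,delta(p0,M0,*hold(*a,55,.116,.170)))
E
python3 plan2.py
python3 - <<'E'
from h import *
im,K2,Rm,t,s=wrist();cv2.imwrite("pics/w5.png",im)
E
```

```text
clock: 10.37
tcp_pos: [0.6261, -0.1459, 0.3183]
tool_rot: [[0.959, 0.232, -0.165], [0.228, -0.973, -0.04], [-0.17, 0.0, -0.986]]
force: [-0.2, -0.2, -0.2]
width: 0.0436
finger_force: 0.0
clock: 10.95
tcp_pos: [0.6263, -0.1457, 0.3167]
tool_rot: [[0.958, 0.232, -0.168], [0.228, -0.973, -0.04], [-0.172, -0.0, -0.985]]
force: [-0.3, -0.0, 0.3]
width: 0.0149
finger_force: 20.0
[  1.68  29.55  -1.59   2.14 -68.6  100.78]
(-0.009, 0.075, 45) [-0.07 -0.05 -0.78 -0.01 -0.08  0.01]
(-0.009, 0.075, 40) [-2.41 -0.05 -1.26 -0.01  4.92  0.01]
(-0.007, 0.075, 32) [-6.01 -0.05 -1.64 -0.01 12.92  0.01]
(-0.006, 0.075, 25) [-9.24 -0.05 -1.52 -0.01 19.92  0.01]
(-0.004, 0.075, 18) [-12.34  -0.05  -1.01  -0.01  26.92   0.  ]
(-0.002, 0.075, 10) [-15.79  -0.05   0.06  -0.01  34.92   0.  ]
(0, 0.075, 5) [-17.78  -0.05   0.97  -0.01  39.92   0.  ]
(0, 0.075, 0) [-19.88  -0.05   2.1   -0.01  44.92   0.  ]
(0, 0.045, 0) [-19.36  -0.05   5.05  -0.01  44.92   0.  ]
(0, 0.03, 0) [-19.11  -0.05   6.53  -0.01  44.92   0.  ]
(0, 0.02, 0) [-18.93  -0.05   7.51  -0.01  44.92   0.  ]
(0, 0.015, 0) [-18.85  -0.05   8.01  -0.01  44.92   0.  ]
(0, 0.013, 0) [-18.81  -0.05   8.2   -0.01  44.92   0.  ]
```

View pics/w5.png

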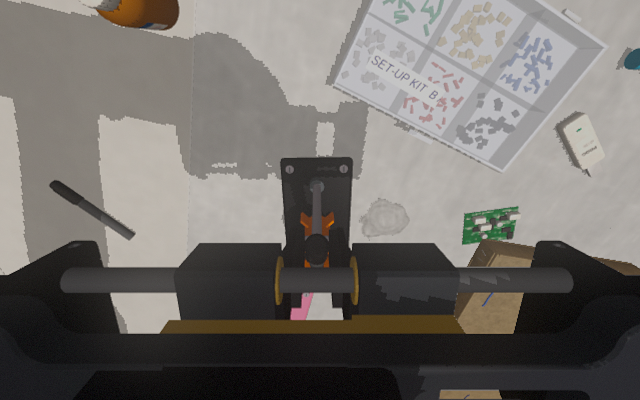

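The fingers hold the cap at about (316,245), 14.9 mm open. I straighten it with the end kept in the funnel.

```bash
python3 -m pendant '[[1,-0.05,0,-0.8,0,0,0],[1,-1.2,0,-1.0,0,2.5,0],[1,-2.4,0,-1.26,0,4.9,0],[1,-4.2,0,-1.45,0,8.9,0],[1,-6.0,0,-1.64,0,12.9,0],[1,-7.6,0,-1.58,0,16.4,0],[1,-9.24,0,-1.52,0,19.9,0],[1,-10.8,0,-1.27,0,23.4,0],[1,-12.34,0,-1.0,0,26.9,0],[1,-12.34,0,-1.0,0,26.9,0]]'; python3 plan2.py
```

```text
clock: 11.83
tcp_pos: [0.5069, -0.174, 0.3488]
tool_rot: [[0.93, 0.23, 0.286], [0.22, -0.973, 0.069], [0.294, -0.001, -0.956]]
force: [-0.9, 0.5, -0.6]
width: 0.0148
finger_force: 20.0
[ -2.89  13.7  -18.52  -7.2  -41.57 110.89]
(-0.009, 0.075, 45) [ 11.07  -0.05   5.95  -0.07 -27.09  -0.1 ]
(-0.009, 0.075, 40) [  9.21  -0.04   4.46  -0.06 -22.09  -0.1 ]
(-0.007, 0.075, 32) [  6.17  -0.04   2.49  -0.06 -14.09  -0.11]
(-0.006, 0.075, 25) [ 3.24 -0.03  1.13 -0.05 -7.09 -0.11]
(-0.004, 0.075, 18) [ 0.25 -0.03  0.17 -0.04 -0.09 -0.11]
(-0.002, 0.075, 10) [-3.31 -0.02 -0.44 -0.04  7.91 -0.11]
(0, 0.075, 5) [-5.5  -0.02 -0.54 -0.03 12.91 -0.12]
(0, 0.075, 0) [-7.88 -0.01 -0.48 -0.03 17.91 -0.12]
(0, 0.045, 0) [-8.76 -0.01  2.38 -0.03 17.91 -0.12]
(0, 0.03, 0) [-9.2  -0.01  3.82 -0.03 17.91 -0.12]
(0, 0.02, 0) [-9.5  -0.01  4.77 -0.03 17.91 -0.12]
(0, 0.015, 0) [-9.64 -0.01  5.25 -0.03 17.91 -0.12]
(0, 0.013, 0) [-9.7  -0.01  5.44 -0.03 17.91 -0.12]
```

```bash
python3 -m pendant '[[1,-1.6,0,-0.2,0,4,0],[1,-3.3,0,-0.44,0,7.9,0],[1,-4.4,0,-0.5,0,10.4,0],[1,-5.5,0,-0.54,0,12.9,0],[1,-6.7,0,-0.52,0,15.4,0],[1,-7.88,0,-0.48,0,17.9,-0.1],[1,-7.88,0,-0.48,0,17.9,-0.1],[1,-7.88,0,-0.48,0,17.9,-0.1],[1,-7.88,0,-0.48,0,17.9,-0.1]]'; python3 plan2.py | tail -6
python3 - <<'E'
from ik import *
sc=ctrl.capture("scene")
Ks,rs,ts=sc["mtx"],np.array(sc["rvec"]),np.array(sc["tvec"])
print((cv2.projectPoints(np.array([H0+[0,0,.075],H0+[0,0,.18],H0+[0,0,.206],H0+[0,0,.087]]),rs,ts,Ks,None)[0][:,0]-[270,130])*5)
c=cv2.resize(sc["color"][130:250,270:390],None,fx=5,fy=5,interpolation=cv2.INTER_CUBIC)
t=ctrl.capture("top")["color"]
cv2.imwrite("pics/s6.png",c)
E
```

```text
clock: 12.58
tcp_pos: [0.4359, -0.1914, 0.3299]
tool_rot: [[0.798, 0.234, 0.556], [0.193, -0.972, 0.133], [0.572, 0.001, -0.821]]
force: [0.3, -0.1, -0.6]
width: 0.0153
finger_force: 20.0
(0, 0.075, 0) [-0.28 -0.08 -0.23 -0.02  0.14  0.14]
(0, 0.045, 0) [-1.99 -0.08  2.23 -0.02  0.14  0.14]
(0, 0.03, 0) [-2.85 -0.09  3.46 -0.02  0.14  0.14]
(0, 0.02, 0) [-3.42 -0.09  4.28 -0.02  0.14  0.14]
(0, 0.015, 0) [-3.71 -0.09  4.69 -0.02  0.14  0.14]
(0, 0.013, 0) [-3.82 -0.09  4.85 -0.02  0.14  0.14]
[[272.61505324 468.30514255]
 [270.31014035 252.63535062]
 [269.71059439 196.53607173]
 [272.36065923 444.50159556]]
```

View pics/s6.png

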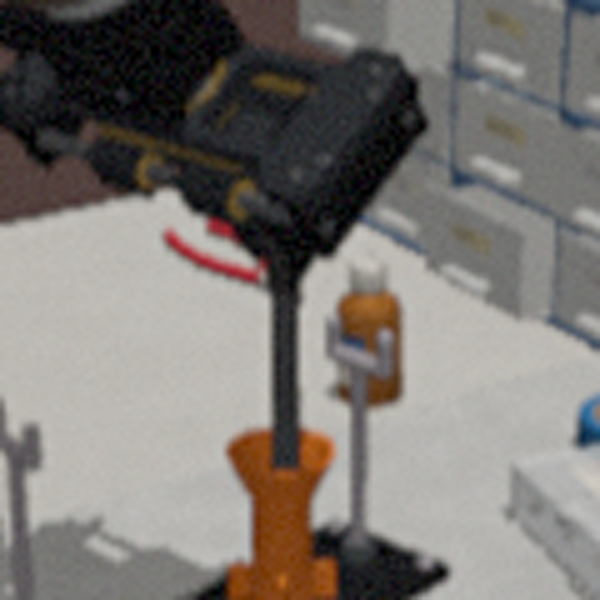

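The marker is vertical, with its axis at crop x≈286 against the tube at 281, and its end is in the funnel. I lower it in stages and watch the force.

```bash
python3 -m pendant '[[1,-0.28,-0.08,-0.2,0,0.14,0.1],[1,-0.6,-0.08,0.25,0,0.14,0.1],[1,-0.95,-0.08,0.75,0,0.14,0.1],[1,-1.3,-0.08,1.25,0,0.14,0.1],[1,-1.65,-0.08,1.75,0,0.14,0.1],[1,-1.99,-0.08,2.23,0,0.14,0.1],[1,-2.28,-0.09,2.64,0,0.14,0.1],[1,-2.57,-0.09,3.05,0,0.14,0.1],[1,-2.85,-0.09,3.46,0,0.14,0.1],[1,-2.85,-0.09,3.46,0,0.14,0.1]]'; python3 -m pendant '[[1,0,0,0,0,0,0],[1,0,0,0,0,0,0]]'; python3 plan2.py | tail -4
```

```text
clock: 13.52
tcp_pos: [0.4311, -0.1913, 0.2835]
tool_rot: [[0.798, 0.231, 0.557], [0.189, -0.973, 0.134], [0.573, -0.002, -0.82]]
force: [0.4, 0.1, -1.0]
width: 0.015
finger_force: 20.0
clock: 13.68
tcp_pos: [0.4314, -0.1914, 0.2849]
tool_rot: [[0.796, 0.232, 0.559], [0.19, -0.973, 0.133], [0.574, -0.0, -0.819]]
force: [0.1, -0.1, -0.3]
width: 0.0148
finger_force: 20.0
(0, 0.03, 0) [ 0.08  0.03  0.01 -0.01 -0.05 -0.  ]
(0, 0.02, 0) [-0.5   0.03  0.83 -0.01 -0.05 -0.  ]
(0, 0.015, 0) [-0.78  0.03  1.24 -0.01 -0.05 -0.  ]
(0, 0.013, 0) [-0.9   0.03  1.4  -0.01 -0.05 -0.  ]
```

No resistance so far. I go down until the floor is felt.

```bash
python3 -m pendant '[[1,-0.2,0,0.4,0,0,0],[1,-0.5,0,0.83,0,0,0],[1,-0.78,0,1.24,0,0,0],[1,-0.84,0,1.32,0,0,0],[1,-0.84,0,1.32,0,0,0]]';for i in 1 2 3; do python3 -m pendant '[[1,-0.06,0,0.08,0,0,0],[1,-0.06,0,0.08,0,0,0],[1,-0.06,0,0.08,0,0,0]]'|egrep 'tcp_pos|^force'; done; python3 plan2.py | tail -2
```

```text
clock: 14.1
tcp_pos: [0.4319, -0.1912, 0.2684]
tool_rot: [[0.797, 0.232, 0.557], [0.189, -0.973, 0.134], [0.573, -0.001, -0.82]]
force: [-1.0, -0.2, -0.2]
width: 0.0152
finger_force: 20.0
tcp_pos: [0.432, -0.1911, 0.2682]
force: [-0.7, -0.6, -0.8]
tcp_pos: [0.4319, -0.1911, 0.2671]
force: [-0.3, 0.3, -0.3]
tcp_pos: [0.4321, -0.1912, 0.2667]
force: [-1.6, 0.6, 4.2]
(0, 0.015, 0) [ 0.2   0.03 -0.29 -0.   -0.1   0.01]
(0, 0.013, 0) [ 0.09  0.03 -0.13 -0.   -0.1   0.01]
```

```bash
python3 -m pendant '[[0.82,0,0,0,0,0,0],[0.79,0,0,0,0,0,0],[0.74,0,0,0,0,0,0],[0.65,0,0,0,0,0,0],[0.5,0,0,0,0,0,0],[0.4,0,0,0,0,0,0],[0.4,0,0,0,0,0,0],[0.4,0,0,0,0,0,0]]' && python3 -m pendant '[[0.4,0,0,-1,0,0,0],[0.4,0,0,-3,0,0,0],[0.4,0,0,-6,0,0,0],[0.4,0,0,-9,0,0,0],[0.4,0,0,-12,0,0,0],[0.4,0,0,-12,0,0,0],[0.4,0,0,-12,0,0,0]]'
python3 - <<'E'
from ik import *
sc=ctrl.capture("scene")
c=cv2.resize(sc["color"][130:250,270:390],None,fx=5,fy=5,interpolation=cv2.INTER_CUBIC)
cv2.imwrite("pics/s7.png",c)
E
```

```text
clock: 15.52
tcp_pos: [0.4318, -0.1912, 0.266]
tool_rot: [[0.797, 0.232, 0.558], [0.19, -0.973, 0.134], [0.574, -0.001, -0.819]]
force: [0.3, -0.3, 0.2]
width: 0.0472
finger_force: 0.0
clock: 16.1
tcp_pos: [0.3639, -0.2072, 0.3663]
tool_rot: [[0.794, 0.231, 0.562], [0.19, -0.973, 0.132], [0.577, 0.002, -0.817]]
force: [-0.0, -0.3, 0.4]
width: 0.0525
finger_force: 0.0
```

View pics/s7.png

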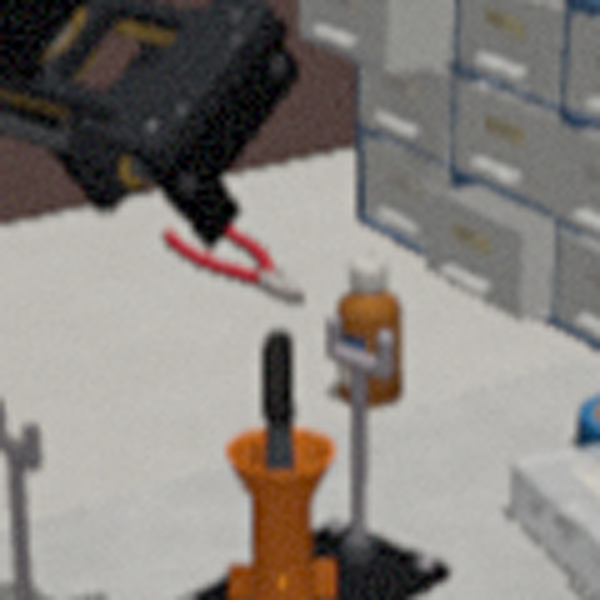

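The marker stands in the tube nearly vertical, cap up from (279,335), and the gripper is clear.

```bash
python3 -c "
from rig import ctrl
print(ctrl.hand_in())"
```

```text
the job is handed in; nothing more can be done
None
```

The marker stands on the floor of the orange holder's tube, capped end up and gripper clear; it leaned on the fork first, the bottle, tape roll and cutters were not touched, and I handed the job in at about 16 s (no verdict was returned).

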